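# Close the airbrush air filter

## Robot

A 6-joint arm with a two-finger parallel gripper is mounted at the origin on the work surface. World frame = base frame: x ahead of the robot, y to its left, z up, the work surface at z = 0. Lengths are in m, angles in rad, forces in N, time in s.
With the tool pointing down it reaches from about 0.25 to 0.775 m from the base axis. Payload 8.9 kg.
Tool frame: the origin (TCP) lies midway between the tips of the shut fingers; the grasp point (between the pads) lies 19 mm behind it; x points along the fingers, y is the direction in which the jaws open and shut, and the axes are right-handed (so a half turn about x gives the same grasp; the last joint's range is limited). The gripper opens to 85 mm and grips with 20 to 120 N. Pads are 22 mm wide; open, the fingers measure 114 mm over their backs; the gripper's body (76 mm by 85 mm) begins 54 mm behind the grasp point. The pads swing forward as they close: fully open they stand 13 mm farther back than shut.
Start: joints at [1.153, 0.291, -0.153, 1.127, 0, 1.431], TCP at [0.144, 0.505, 0.231] pointing down, gripper open.
Joint ranges: [-2.52, 2.52], [-0.91, 1.74], [-1.3, 1.37], [-1.96, 2.02], [-1.52, 1.47], [-3.14, 3.14]. Speed limits (rad/s): [2.22, 2.22, 2.79, 3.14, 3.14, 3.14].

## Interface

Orientations are given as a rotation vector (axis times angle).
In Python, from plant import r gives the robot as it stands. The module is installed in compiled form; this text tells all that it offers.
- The arm moves only by the tool move_arm, never from a script. Its argument "increments" is a list of rows, each a list of 6 numbers: the shift along the tool's x, y, z in mm, then the turn, a rotation vector about the tool's x, y, z in degrees. In form: [[dx, dy, dz, ax, ay, az], ...]. A call has 1 to 20 rows; each row is the pose to reach, as a shift and turn from the pose measured when the call began, along the tool's axes at that moment; what a row does not reach only later rows make up. A row lasts 1/10 s, in which the tool goes at most 50 mm and 8.59 degrees, less where a joint would pass 70% of its speed; a pose out of reach is approached as far as the arm can. A call with a gripper value outside its range is refused whole. "fingers" is the opening, from -1 (shut) to 1 (fully open), set as the call begins (left out, the last holds). The fingers move at their own pace and stop on an object; the grip force is fixed at half the most. Time passes only in rows, so rows that repeat a pose let the fingers close. It gives the time, the measured TCP pose, the force and the opening at its end, in the units of the state.
- r.get_obs(): the state, without advancing time (a new reading comes with each control period).
- r.capture(name): name is "scene" or "top" or "wrist"; returns the picture (420x560x3 uint8, blue, green, red); there is no depth.
- r.camera_info(name): a dict with "fx", "fy", "cx", "cy" (pixels), "R" (3x3) and "t" (3): a world point X has camera coordinates R X + t; the wrist camera has in their place "T_tool_cam" (4x4, takes a point from camera to tool coordinates, whose origin is the TCP and whose axes are the tool frame's). Camera axes: x right, y down, z forward; pixel columns grow to the right and rows downward; lengths in m; the calibration is good to about 2 mm. A picture is of the moment at which its call begins: read the wrist's pose just before it. camera_info takes no time and is no camera call.
- r.job_done(): hands the job in, once; it reports no verdict.
The state is a dict: "clock": time; "joint_positions": joint angles; "dq": joint speeds; "effort": joint torques, N m; "tool_pos": TCP position; "tcp_rot": TCP orientation; "contact_force": force on the tool from outside, world axes, zero at the start; "wrist_torque": the same for the moment, N m; "opening": opening from 0.0 (shut) to 1.0 (fully open).
Only numpy, scipy, OpenCV 4.12 (cv2) and the standard library are available. Lean on these libraries where they do the work, as an engineer would, in place of code of your own. Each camera call takes 0.05 s, during which the arm holds its last target. There are 200 camera calls.

## Task

The airbrush's air filter stands open: plug the small white square-footed cartridge fully into the square hole of the filter unit's steel boss. Then fit the knurled collar over it, lip upwards as it lies, turn it until the hidden keyways inside drop over the boss's pins, and push it fully home against its spring. Finish while still gripping the collar and holding it pushed fully home, and leave the other things on the desk where they are.

Things in the scene. Friction and masses are not known exactly. Their poses are not given: they have to be found in the camera images.
- unit: Filter unit, fixed to the desk: grey block 130 (x) x 100 (y) x 30 mm high, origin at the centre of its underside. From the middle of its top rises a steel octagonal boss, 36 across flats (39 over corners), its top 56 above the desk, the uppermost 4 mm 33 across flats. A brass gauge and hose tails on the block's ends stay below its top.
- mouth (a point): Centre of the square hole at the boss top, 56 mm above the desk; axes as the unit (x along its 130 mm side, z up). The hole is 21.4 x 21.4, sides parallel to x and y, 20 deep.
- pin_level (a point): Point on the boss axis at the height of the pin tops, 8 mm below the boss top. Four steel pins, 90 degrees apart, stick out from the boss to radius 24; each 6 wide and 6 high. Their angle round the boss differs each time and is NOT tied to the unit's axes: find it by turning the collar under a light push until it drops, or by eye.
- spring (a joint): Black spring ring, radius about 20 to 28 mm, round the foot of the boss. The collar pushes it straight down: 0 when free (top 17 mm below the boss top), positive downwards, in m, stop at 0.006. Pushes up with 3 N plus 1 N per mm. About 0.005 with the collar home.
- cartridge: White plastic filter cartridge, 50 g, upright on the desk: square foot 20 x 20 x 18 mm high (lowest 3 mm 17.5 square), above it a round flange 34 across, 4 thick (18 to 22), then a square grip head 16 x 16 (22 to 44). Origin: centre of the foot's underside; x, y along the sides of foot and head. Fully in: flange on the boss top, origin 18 below mouth. Any quarter turn fits.
- collar: Aluminium knurled collar, 120 g, lying right way up: outer diameter 56 to 58 mm, 30 high, origin at the centre of its underside, z up. Bore 42, open below; may be gripped at any yaw. Four keyways 9 wide, 90 degrees apart, on its x and y axes inside the bore, from the underside to the lip; unmarked outside. A quarter turn at most brings them over the pins (fit within about 0.07 rad).
- collar_top (a point): Centre of the collar's top, 30 mm above its origin. The top 4 mm are a lip with a hole of 29 that passes the cartridge's head, not its flange. Collar underside below the boss top: 8 mm when resting level on the pins unkeyed, 17 when keyed and on the spring ring, 22 when home (lip on the flange), which takes a steady push of about 8 N; let go, it springs up again.
- dropper1: Bystander, to be left alone: grey dropper bottle, 26 across, 70 high (mm). Origin at the centre of its underside.
- dropper2: Bystander, to be left alone: terracotta dropper bottle, 26 across, 70 high (mm). Origin at the centre of its underside.
- dropper3: Bystander, to be left alone: white dropper bottle, 26 across, 70 high (mm). Origin at the centre of its underside.
- paint_pot: Bystander, to be left alone: paint jar, 38 across, 42 high (mm). Origin at the centre of its underside.
- figure: Bystander, to be left alone: grey miniature figure on a round base, 32 across, 43 high (mm). Origin at the centre of its underside.
- tape_measure: Bystander, to be left alone: black tape measure, 55 x 55 x 32 (mm). Origin at the centre of its underside.
- primer_can: Bystander, to be left alone: tall primer can, 56 across, 150 high (mm). Origin at the centre of its underside.

How it is judged:
On the way, in this order (a step that is already met when the one before it is completed fails the run):
1. the cartridge is plugged fully into the boss (z of cartridge in the frame of mouth below -0.016 m and horizontal distance between cartridge and mouth below 0.003 m and angle between cartridge's own z axis and vertical below 0.1 rad and horizontal distance between collar and mouth above 0.06 m), for 0.2 s.
2. the collar, level and round the boss, has dropped over the pins with the cartridge in place (z of cartridge in the frame of mouth below -0.016 m and horizontal distance between each of cartridge, collar and mouth below 0.003 m and angle between cartridge's own z axis and vertical below 0.1 rad and angle between collar's own z axis and vertical below 0.08 rad and z of collar in the frame of mouth below -0.0135 m), for 0.1 s.
At the end, for the whole second after the job is handed in: Cartridge in the hole (16 mm deep or more, within 3 mm of the axis, upright); collar keyed, level, still gripped (over 2 N) and held home: underside 20.2 mm or more below the boss top (fully home 22), spring ring pressed over 3 mm; bystanders moved less than 30 mm (z of cartridge in the frame of mouth below -0.016 m and horizontal distance between each of cartridge, collar and mouth below 0.003 m and angle between cartridge's own z axis and vertical below 0.1 rad and angle between collar's own z axis and vertical below 0.08 rad and z of collar in the frame of mouth below -0.0202 m and value of joint spring above 0.003 m and contact force between the fingers and collar above 2 N); the arm keeps its last pose, push and grip.
It fails at once if a bystander on the desk is moved by more than 30 mm (distance of any of dropper1, dropper2, dropper3, paint_pot, figure, tape_measure, primer_can from where it was at the start of the episode above 0.03 m).
It also fails if it takes over 72 s, if anything falls off the work surface, if the arm or the gripper's body presses on something with over 40 N, if the wrist force passes 120 N, or if a joint passes its speed limit or range.

## Working session

There is one attempt and no reset: what is moved stays moved. The work goes in short steps, Python scripts to look and compute and a tool call to move; the robot and the scene stay as the last step left them, time stands still between calls to the robot, and variables do not carry over. Pictures are saved under pics/ and viewed, about 8 in all and at most 12, crops included, and the job is handed in when it is done.

Besides the shell and the picture viewer there is one more tool, called after ">>>" in YAML: its name, and indented under it one key for each argument. move_arm: Moves the arm, as the interface text tells. Its arguments: {"type":"object","properties":{"increments":{"type":"array"},"fingers":{"type":"number"}},"required":["increments"]}

```bash
mkdir -p pics; python3 - <<'E'
from plant import r
import cv2,numpy as np
o=r.get_obs();print(o)
for n in("scene","top","wrist"):
    im=r.capture(n);cv2.imwrite(f"pics/a_{n}.png",im);print(n,r.camera_info(n))
E
```

```text
{'clock': 0.0, 'joint_positions': array([ 1.15264326e+00,  2.91299818e-01, -1.54131699e-01,  1.12670932e+00,
        1.36128557e-05,  1.43150096e+00]), 'dq': array([ 0.00148792,  0.00101501,  0.00096942,  0.00057128,  0.00016848,
       -0.00015917]), 'effort': array([ 6.82274367e-04, -5.37149477e+01,  3.31372511e+01,  1.59652624e-02,
       -1.93428186e-04,  1.96922900e-05]), 'tool_pos': array([0.14431677, 0.50431017, 0.23072016]), 'tcp_rot': array([ 0.21788257,  1.5600739 , -0.21991261]), 'contact_force': array([-0.6665712 ,  1.05582851,  0.38709734]), 'wrist_torque': array([-0.0186009 ,  0.04908813,  0.01745239]), 'opening': 1.0012898338791116}
scene {'fx': 465.35342127139785, 'fy': 465.35342127139785, 'cx': 279.9747149112765, 'cy': 209.29148952767162, 'R': array([[-0.32415469,  0.94596587,  0.00850322],
       [ 0.78451876,  0.27383267, -0.55636857],
       [-0.52863414, -0.17367855, -0.83089212]]), 't': array([ 0.18494403, -0.37200749,  1.44643126])}
top {'fx': 439.8230826485791, 'fy': 439.8230826485791, 'cx': 275.3870253717134, 'cy': 211.60702253029285, 'R': array([[ 0.01773065, -0.9998258 ,  0.00583093],
       [-0.98126327, -0.01851992, -0.19177961],
       [ 0.19185419, -0.0023213 , -0.9814207 ]]), 't': array([-0.01150323,  0.54203188,  1.01956932])}
wrist {'fx': 368.57376838739407, 'fy': 368.57376838739407, 'cx': 285.4046564447223, 'cy': 208.22107748143776, 'T_tool_cam': array([[ 3.90044054e-04, -2.66218792e-01,  9.63912549e-01,
        -1.41019952e-01],
       [ 9.99999723e-01, -5.07536782e-04, -5.44820975e-04,
         3.80512044e-04],
       [ 6.34262655e-04,  9.63912494e-01,  2.66218521e-01,
        -6.63870524e-02],
       [ 0.00000000e+00,  0.00000000e+00,  0.00000000e+00,
         1.00000000e+00]])}
```

View pics/a_top.png

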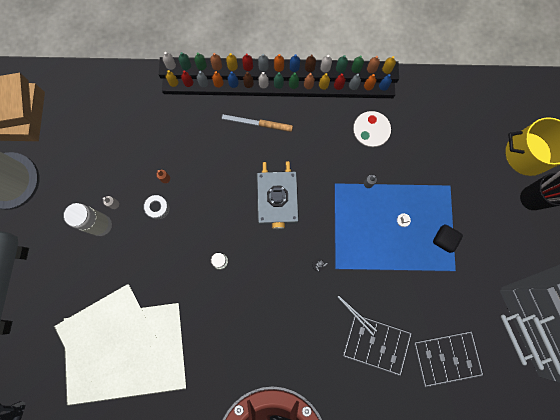

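View pics/a_scene.png

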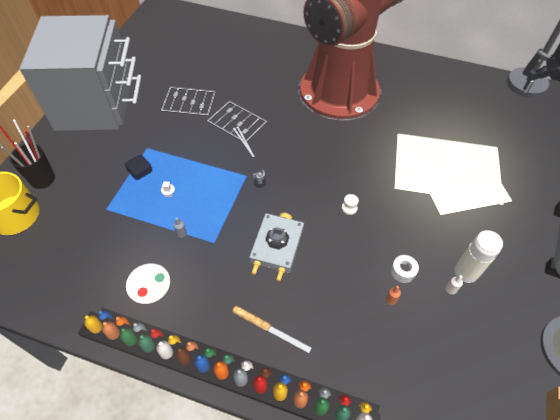

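Top view: the unit is at about (277,196), the cartridge on the mat at (404,220), and the collar at (155,206) with the terracotta dropper near it at (161,174). Scene view: cartridge (168,188), collar (405,268), boss (277,238). Next I'll compute positions from both views.

```bash
cat > h.py <<'E'
from plant import r
import cv2,numpy as np
from scipy.spatial.transform import Rotation as Ro
def cam(n,o=None):
    c=r.camera_info(n)
    if n!="wrist": return c
    o=o or r.get_obs()
    W=np.eye(4);W[:3,:3]=Ro.from_rotvec(o["tcp_rot"]).as_matrix();W[:3,3]=o["tool_pos"]
    M=np.linalg.inv(W@c["T_tool_cam"]);c["R"]=M[:3,:3];c["t"]=M[:3,3];return c
def ray(c,p,z):
    d=c["R"].T@np.array([(p[0]-c["cx"])/c["fx"],(p[1]-c["cy"])/c["fy"],1]);C=-c["R"].T@c["t"]
    return (C+d*(z-C[2])/d[2])
def proj(c,X):
    q=c["R"]@X+c["t"];return np.array([c["cx"]+c["fx"]*q[0]/q[2],c["cy"]+c["fy"]*q[1]/q[2]])
E
python3 - <<'E'
from h import *
t,s=cam("top"),cam("scene")
for n,c,ps in(("top",t,dict(unit=(277,194,.056),cart=(404,220,.04),coll=(155,206,.03),d2=(161,174,.07),d1=(371,180,.06),fig=(321,265,.02),pot=(219,260,.04))),("scene",s,dict(unit=(277,235,.056),cart=(168,186,.04),coll=(405,267,.03)))):
    for k,v in ps.items(): print(n,k,ray(c,v[:2],v[2]).round(3))
a=cv2.imread("pics/a_top.png");b=cv2.imread("pics/a_scene.png")
f=lambda i,x,y,h:cv2.resize(i[y-h:y+h,x-h:x+h],(260,260),interpolation=cv2.INTER_CUBIC)
cv2.imwrite("pics/crops.png",np.vstack([np.hstack([f(a,277,196,32),f(a,404,220,20),f(a,155,200,34)]),np.hstack([f(b,277,238,40),f(b,168,188,20),f(b,405,275,34)])]))
E
```

```text
top unit [ 0.585 -0.005  0.056]
top cart [ 0.53  -0.319  0.04 ]
top coll [0.555 0.299 0.03 ]
top d2 [0.627 0.278 0.07 ]
top d1 [ 0.624 -0.235  0.06 ]
top fig [ 0.417 -0.116  0.02 ]
top pot [0.423 0.132 0.04 ]
scene unit [ 0.591 -0.001  0.056]
scene cart [ 0.536 -0.313  0.04 ]
scene coll [0.56  0.301 0.03 ]
```

View pics/crops.png

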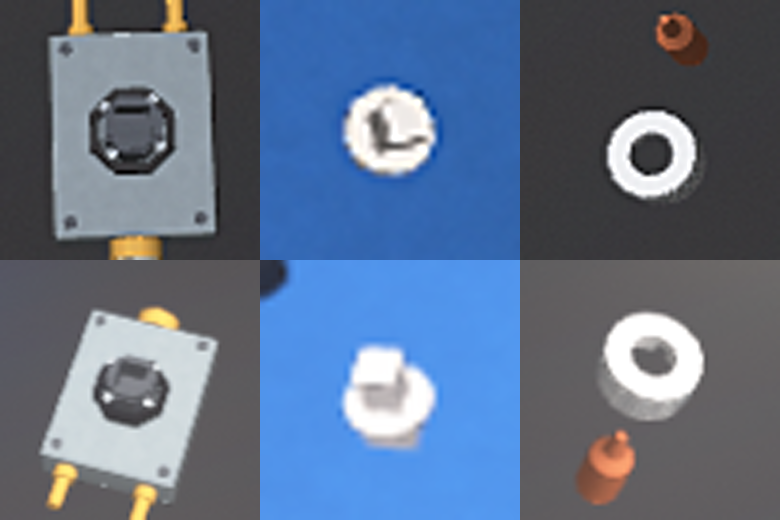

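```bash
cat >> h.py <<'E'
def go(p,yaw):
    o=r.get_obs();R0=Ro.from_rotvec(o["tcp_rot"]).as_matrix()
    y=np.array([np.cos(yaw),np.sin(yaw),0]);x=np.array([0,0,-1.]);R=np.c_[x,y,np.cross(x,y)]
    d=R0.T@(np.array(p)-o["tool_pos"])*1000;a=np.degrees(Ro.from_matrix(R0.T@R).as_rotvec())
    print("row",np.r_[d.round(1),a.round(2)].tolist(),"clock",round(o["clock"],2))
def st():
    o=r.get_obs();R0=Ro.from_rotvec(o["tcp_rot"]).as_matrix()
    print("t",round(o["clock"],2),"p",o["tool_pos"].round(4),"yaw",np.degrees(np.arctan2(R0[1,1],R0[0,1])).round(2),"x",R0[:,0].round(3),"F",o["contact_force"].round(1),"M",o["wrist_torque"].round(2),"op",round(o["opening"],3),"q",o["joint_positions"].round(2))
E
python3 - <<'E'
from h import *
st()
for y in(-90,90,0,180): print(y);go((.588,-.003,.2),np.radians(y))
E
```

```text
t 0.15 p [0.1444 0.5044 0.2309] yaw 74.03 x [-0.    -0.001 -1.   ] F [-0.7 -0.1 -0.7] M [0.01 0.01 0.03] op 0.996 q [ 1.15  0.29 -0.15  1.13 -0.    1.43]
-90
row [31.2, -365.7, 566.2, 164.03, 0.07, 0.02] clock 0.15
90
row [31.2, -365.7, 566.2, -15.97, -0.01, 0.05] clock 0.15
0
row [31.2, -365.7, 566.2, 74.03, 0.03, 0.05] clock 0.15
180
row [31.2, -365.7, 566.2, -105.97, -0.05, 0.03] clock 0.15
```

>>> move_arm:
  increments:
    - [31,-366,566,-16,0,0]
    - [31,-366,566,-16,0,0]
    - [31,-366,566,-16,0,0]
    - [31,-366,566,-16,0,0]
    - [31,-366,566,-16,0,0]
    - [31,-366,566,-16,0,0]
    - [31,-366,566,-16,0,0]
    - [31,-366,566,-16,0,0]
    - [31,-366,566,-16,0,0]
    - [31,-366,566,-16,0,0]
    - [31,-366,566,-16,0,0]
    - [31,-366,566,-16,0,0]
    - [31,-366,566,-16,0,0]
    - [31,-366,566,-16,0,0]
    - [31,-366,566,-16,0,0]
    - [31,-366,566,-16,0,0]
    - [31,-366,566,-16,0,0]

```text
clock: 1.85
tool_pos: [0.5869, -0.0024, 0.2]
tcp_rot: [-0.001, 1.572, 0.0]
contact_force: [-0.7, -0.8, 0.1]
opening: 0.996
```

```bash
python3 - <<'E'
from h import *
st();c=cam("wrist");im=r.capture("wrist");cv2.imwrite("pics/w_unit.png",im)
p=proj(c,np.array([.588,-.003,.056]));print(p)
x,y=p.astype(int);h=60
A=cv2.resize(im[y-h:y+h,x-h:x+h],(600,600),interpolation=cv2.INTER_CUBIC);cv2.imwrite("pics/w_unit_c.png",A);print(x-h,y-h,"scale 5")
go((.533,-.316,.15),np.radians(90))
go((.533,-.316,.15),np.radians(60))
E
```

```text
t 1.85 p [ 0.5869 -0.0024  0.2   ] yaw 90.06 x [-0.001 -0.001 -1.   ] F [-0.7 -0.8  0.1] M [-0.04  0.    0.03] op 0.996 q [-0.13  0.43 -0.04  1.11 -0.   -0.13]
[284.84294411 194.73269548]
224 134 scale 5
row [50.5, -313.7, -54.5, 0.09, -0.05, 0.04] clock 1.9
row [50.5, -313.7, -54.5, 30.09, -0.04, 0.05] clock 1.9
```

View pics/w_unit_c.png

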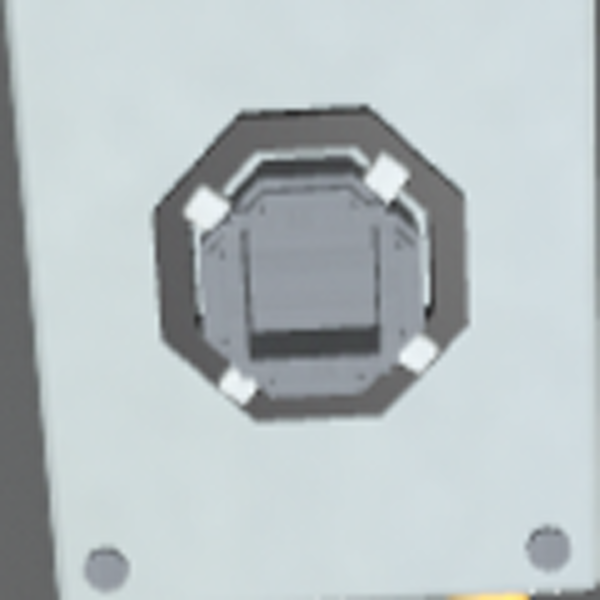

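The wrist crop shows the hole centred at about (312,292), four white pins at (208,208), (388,178), (418,352) and (238,385), and the black ring centred at about (311,263).

```bash
python3 - <<'E'
from h import *
o=r.get_obs();c=cam("wrist",o);im=cv2.imread("pics/w_unit.png")
g=im.min(axis=2).copy()
P=[]
for u,v in((208,208),(388,178),(418,352),(238,385)):
    u,v=224+u/5,134+v/5;x0,y0=int(u)-7,int(v)-7
    w=im[y0:y0+15,x0:x0+15].min(axis=2)
    m=(w>225).astype(np.uint8);n,l,s,ce=cv2.connectedComponentsWithStats(m)
    k=1+np.argmin(np.hypot(*(ce[1:]-[7,7]).T)+(s[1:,4]<4)*99);q=ce[k]+[x0,y0];P.append(ray(c,q,.048));print(q,s[k,4],P[-1].round(4))
P=np.array(P);C=P.mean(0);print("C",C,[ (np.degrees(np.arctan2(*(p-C)[1::-1])).round(1),np.hypot(*(p-C)[:2]).round(4)) for p in P])
print("ring",ray(c,(224+311/5,134+263/5),.039).round(4),"hole L/R/bottom",ray(c,(224+247/5,134+290/5),.056).round(4),ray(c,(224+378.5/5,134+290/5),.056).round(4),ray(c,(224+313/5,134+356/5),.056).round(4))
e=[ray(c,(224+u/5,134+v/5),.056)for u,v in((250,359),(381,354))];print("hole dir",np.degrees(np.arctan2(*(e[1]-e[0])[1::-1])))
e=[ray(c,(224+u/5,134+v/5),.03)for u,v in((106,569),(548,548))];print("screw dir",np.degrees(np.arctan2(*(e[1]-e[0])[1::-1])))
E
```

```text
[264.73076923 175.42307692] 26 [ 0.5741 -0.0191  0.048 ]
[300.79310345 169.31034483] 29 [0.5691 0.0099 0.048 ]
[307.13636364 204.31818182] 22 [0.5982 0.0155 0.048 ]
[271.125  210.9375] 16 [ 0.6039 -0.0142  0.048 ]
C [ 0.58632608 -0.00194327  0.048     ] [(np.float64(-125.5), np.float64(0.021)), (np.float64(145.3), np.float64(0.0209)), (np.float64(55.8), np.float64(0.0211)), (np.float64(-34.9), np.float64(0.0214))]
ring [ 0.5852 -0.0017  0.039 ] hole L/R/bottom [ 0.586  -0.0119  0.056 ] [0.586 0.009 0.056] [ 0.5968 -0.0014  0.056 ]
hole dir 92.32844517558516
screw dir 92.97530164119343
```

>>> move_arm:
  increments:
    - [50,-314,-54,30,0,0]
    - [50,-314,-54,30,0,0]
    - [50,-314,-54,30,0,0]
    - [50,-314,-54,30,0,0]
    - [50,-314,-54,30,0,0]
    - [50,-314,-54,30,0,0]
    - [50,-314,-54,30,0,0]
    - [50,-314,-54,30,0,0]
    - [50,-314,-54,30,0,0]
    - [50,-314,-54,30,0,0]

```text
clock: 2.9
tool_pos: [0.5339, -0.3146, 0.1509]
tcp_rot: [0.407, 1.533, -0.408]
contact_force: [0.0, 0.0, -0.1]
opening: 0.999
```

```bash
python3 - <<'E'
from h import *
st();c=cam("wrist");im=r.capture("wrist");cv2.imwrite("pics/w_cart.png",im)
p=proj(c,np.array([.533,-.316,.04]));print(p)
x,y=p.astype(int);h=60
cv2.imwrite("pics/w_cart_c.png",cv2.resize(im[y-h:y+h,x-h:x+h],(600,600),interpolation=cv2.INTER_CUBIC));print(x-h,y-h,"scale 5")
E
```

```text
t 2.9 p [ 0.5339 -0.3146  0.1509] yaw 60.2 x [-0.001 -0.    -1.   ] F [ 0.   0.  -0.1] M [ 0.    0.02 -0.01] op 0.999 q [-0.65  0.52 -0.02  1.03 -0.   -0.13]
[282.56030529 203.9003597 ]
222 143 scale 5
```

View pics/w_cart_c.png

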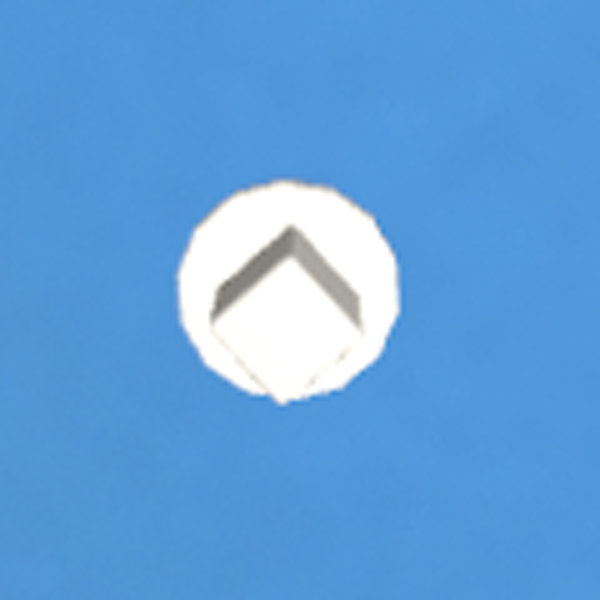

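The crop shows the flange circle centred at about (290,290) and the head-top corners at (292,255), (211,322), (283,403) and (361,333).

```bash
python3 - <<'E'
from h import *
c=cam("wrist")
f=lambda u,v,z:ray(c,(222+(u+.5)/5-.5,143+(v+.5)/5-.5),z)
Q=np.array([f(u,v,.044)for u,v in((292,255),(211,322),(283,403),(361,333))])
print("head",Q.mean(0).round(4));D=np.roll(Q,-1,0)-Q
print(np.hypot(D[:,0],D[:,1]).round(4),np.degrees(np.arctan2(D[:,1],D[:,0])).round(1)%90)
im=cv2.imread("pics/w_cart.png").astype(int);m=((im[:,:,2]>180)*255).astype(np.uint8)
k,_=cv2.findContours(m,0,2);k=max([q for q in k if cv2.pointPolygonTest(q,(280,202),False)>0],key=cv2.contourArea)
(x,y),rad=cv2.minEnclosingCircle(k);print("flange px",x,y,rad,ray(c,(x,y),.02).round(4))
print("flange by eye",f(290,290,.021).round(4))
yw=np.degrees(np.arctan2(D[:,1],D[:,0]))%90;a=np.median(yw);p=Q.mean(0)
for b in (a,a+90):print(b);go((p[0],p[1],.05),np.radians(b));
E
```

```text
head [ 0.5337 -0.3193  0.044 ]
[0.0149 0.0155 0.015  0.0147] [10.4 10.3 13.3 10.8]
flange px 279.1714782714844 200.80242919921875 22.228548049926758 [ 0.5342 -0.3199  0.02  ]
flange by eye [ 0.534  -0.3194  0.021 ]
10.615642087019339
row [101.0, -4.0, 2.1, 49.59, 0.01, 0.05] clock 2.95
100.61564208701934
row [101.0, -4.0, 2.1, -40.41, -0.03, 0.04] clock 2.95
```

>>> move_arm:
  increments:
    - [40,-4.2,2.1,-40.2,0,0]
    - [60,-4.2,2.1,-40.2,0,0]
    - [70,-4.2,2.1,-40.2,0,0]
    - [70,-4.2,2.1,-40.2,0,0]
    - [70,-4.2,2.1,-40.2,0,0]
    - [85,-4.2,2.1,-40.2,0,0]
    - [105,-4.2,2.1,-40.2,0,0]
    - [120,-4.2,2.1,-40.2,0,0]
    - [125,-4.2,2.1,-40.2,0,0]
    - [125,-4.2,2.1,-40.2,0,0]
    - [125,-4.2,2.1,-40.2,0,0]
  fingers: 0.0

```text
clock: 4.05
tool_pos: [0.5343, -0.3192, 0.0268]
tcp_rot: [-0.144, 1.566, 0.142]
contact_force: [0.1, 0.4, -0.3]
opening: 0.497
```

```bash
python3 - <<'E'
from h import *
st();go((.5338,-.3195,.026),np.radians(100.8))
E
```

```text
t 4.05 p [ 0.5343 -0.3192  0.0268] yaw 100.46 x [ 0.    -0.001 -1.   ] F [ 0.1  0.4 -0.3] M [-0.01 -0.06  0.02] op 0.497 q [-0.66  0.64 -0.16  0.77 -0.   -0.84]
row [0.8, -0.2, -0.5, -0.34, 0.0, 0.07] clock 4.05
```

Close the fingers.

>>> move_arm:
  increments:
    - [0.8,0,-0.5,-0.3,0,0]
    - [0.8,0,-0.5,-0.3,0,0]
    - [0.8,0,-0.5,-0.3,0,0]
    - [0.8,0,-0.5,-0.3,0,0]
    - [0.8,0,-0.5,-0.3,0,0]
    - [0.8,0,-0.5,-0.3,0,0]
    - [0.8,0,-0.5,-0.3,0,0]
  fingers: -1

```text
clock: 4.75
tool_pos: [0.5344, -0.3197, 0.027]
tcp_rot: [-0.149, 1.564, 0.146]
contact_force: [-0.8, 0.6, 7.1]
opening: 0.165
```

```bash
python3 - <<'E'
from h import *
st();go((.5338,-.3195,.12),np.radians(100.8))
E
```

```text
t 4.75 p [ 0.5344 -0.3197  0.027 ] yaw 100.75 x [ 0.002 -0.002 -1.   ] F [-0.8  0.6  7.1] M [ 0.23  0.1  -0.02] op 0.165 q [-0.66  0.64 -0.16  0.77 -0.   -0.84]
row [-93.0, 0.1, -0.4, -0.05, 0.07, 0.13] clock 4.75
```

>>> move_arm:
  increments:
    - [-40,0,0,0,0,0]
    - [-80,0,0,0,0,0]
    - [-113,0,0,0,0,0]
    - [-113,0,0,0,0,0]

```text
clock: 5.15
tool_pos: [0.5365, -0.3213, 0.1453]
tcp_rot: [-0.153, 1.558, 0.141]
contact_force: [0.0, -0.8, -0.9]
opening: 0.165
```

```bash
python3 - <<'E'
from h import *
st();go((.5862,-.0017,.10),np.radians(92.6))
c=cam("wrist");im=r.capture("wrist");x,y=proj(c,r.get_obs()["tool_pos"]).astype(int);print(x,y)
cv2.imwrite("pics/w_held.png",im[max(0,y-150):y+150,x-200:x+200])
E
```

```text
t 5.15 p [ 0.5365 -0.3213  0.1453] yaw 100.74 x [ 0.008 -0.007 -1.   ] F [ 0.  -0.8 -0.9] M [-0.06  0.04 -0.01] op 0.165 q [-0.66  0.53 -0.02  1.01 -0.   -0.84]
row [43.4, 305.1, 108.1, 8.15, 0.42, 0.45] clock 5.15
288 267
```

View pics/w_held.png

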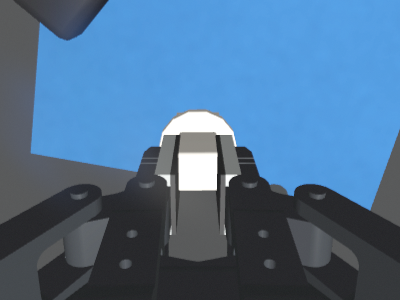

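The cartridge is held squarely between the pads: head at (197,165), flange at (197,130). Carrying it to the unit.

>>> move_arm:
  increments:
    - [5,305,108,8.1,0.4,0.4]
    - [5,305,108,8.1,0.4,0.4]
    - [5,305,108,8.1,0.4,0.4]
    - [5,305,108,8.1,0.4,0.4]
    - [5,305,108,8.1,0.4,0.4]
    - [5,305,108,8.1,0.4,0.4]
    - [5,305,108,8.1,0.4,0.4]
    - [5,305,108,8.1,0.4,0.4]
    - [25,305,108,8.1,0.4,0.4]
    - [40,305,108,8.1,0.4,0.4]
    - [43,305,108,8.1,0.4,0.4]
    - [43,305,108,8.1,0.4,0.4]

```text
clock: 6.4
tool_pos: [0.5842, -0.0016, 0.0975]
tcp_rot: [-0.035, 1.575, 0.037]
contact_force: [0.6, -0.6, -0.8]
opening: 0.168
```

```bash
python3 - <<'E'
from h import *
st();go((.5862,-.0017,.075),np.radians(92.6))
E
```

```text
t 6.4 p [ 0.5842 -0.0016  0.0975] yaw 92.6 x [-0.004  0.001 -1.   ] F [ 0.6 -0.6 -0.8] M [ 0.05 -0.01 -0.03] op 0.168 q [-0.13  0.51 -0.19  0.88  0.   -0.17]
row [22.4, -0.2, 2.1, -0.0, -0.24, -0.08] clock 6.4
```

>>> move_arm:
  increments:
    - [5,0,2,0,-0.2,0]
    - [8,0,2,0,-0.2,0]
    - [11,0,2,0,-0.2,0]
    - [14,0,2,0,-0.2,0]
    - [17,0,2,0,-0.2,0]
    - [20,0,2,0,-0.2,0]
    - [22.5,0,2,0,-0.2,0]
    - [22.5,0,2,0,-0.2,0]

```text
clock: 7.2
tool_pos: [0.5858, -0.0015, 0.0745]
tcp_rot: [-0.035, 1.572, 0.037]
contact_force: [0.3, 0.9, -1.0]
opening: 0.168
```

```bash
python3 - <<'E'
from h import *
st();go((.5862,-.0017,.064),np.radians(92.6))
E
```

```text
t 7.2 p [ 0.5858 -0.0015  0.0745] yaw 92.6 x [-0.001  0.001 -1.   ] F [ 0.3  0.9 -1. ] M [-0.01 -0.    0.02] op 0.168 q [-0.13  0.53 -0.22  0.82  0.   -0.17]
row [10.5, -0.3, 0.4, 0.0, -0.07, -0.08] clock 7.2
```

It is in the hole with no force. Pushing down until it seats.

>>> move_arm:
  increments:
    - [4,0,0.2,0,0,0]
    - [7,0,0.2,0,0,0]
    - [9,0,0.2,0,0,0]
    - [11,0,0.2,0,0,0]
    - [12,0,0.2,0,0,0]
    - [12,0,0.2,0,0,0]

```text
clock: 7.8
tool_pos: [0.5859, -0.0015, 0.0649]
tcp_rot: [-0.035, 1.571, 0.036]
contact_force: [-10.7, 0.3, 28.0]
opening: 0.174
```

```bash
python3 - <<'E'
from h import *
st()
E
```

```text
t 7.8 p [ 0.5859 -0.0015  0.0649] yaw 92.6 x [-0.     0.001 -1.   ] F [-10.7   0.3  28. ] M [0.06 2.34 0.03] op 0.174 q [-0.13  0.54 -0.23  0.8   0.   -0.17]
```

>>> move_arm:
  increments:
    - [-0.5,0,0,0,0,0]
    - [-0.5,0,0,0,0,0]
    - [-0.5,0,0,0,0,0]
    - [-20,0,0,0,0,0]
    - [-60,0,0,0,0,0]
    - [-100,0,0,0,0,0]
    - [-115,0,0,0,0,0]
    - [-115,0,0,0,0,0]
    - [-115,0,0,0,0,0]
  fingers: 0.2

```text
clock: 8.7
tool_pos: [0.5857, -0.0015, 0.179]
tcp_rot: [-0.035, 1.572, 0.037]
contact_force: [-0.0, 0.4, -0.0]
opening: 0.604
```

```bash
python3 - <<'E'
from h import *
st();c=cam("wrist");im=r.capture("wrist");cv2.imwrite("pics/w_unit2.png",im)
p=proj(c,np.array([.586,-.0017,.07]));print(p)
x,y=p.astype(int);h=60
cv2.imwrite("pics/w_unit2_c.png",cv2.resize(im[y-h:y+h,x-h:x+h],(600,600),interpolation=cv2.INTER_CUBIC));print(x-h,y-h)
go((.558,.300,.17),np.radians(90));go((.558,.300,.17),np.radians(120))
E
```

```text
t 8.7 p [ 0.5857 -0.0015  0.179 ] yaw 92.61 x [-0.001  0.001 -1.   ] F [-0.   0.4 -0. ] M [-0.01  0.03  0.03] op 0.604 q [-0.13  0.44 -0.07  1.06  0.   -0.17]
[285.0807792  205.06566934]
225 145
row [8.9, 302.4, -13.4, 2.6, -0.15, -0.08] clock 8.75
row [8.9, 302.4, -13.4, -27.4, -0.12, -0.12] clock 8.75
```

View pics/w_unit2_c.png

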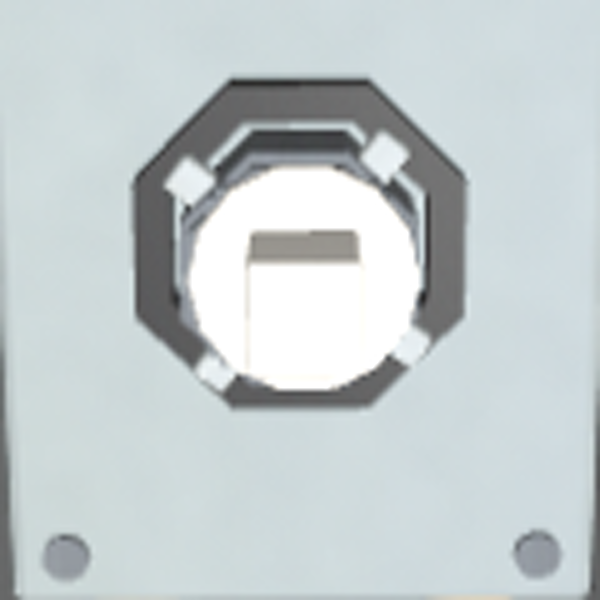

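```bash
python3 - <<'E'
from h import *
c=cam("wrist");f=lambda u,v,z:ray(c,(225+(u+.5)/5-.5,145+(v+.5)/5-.5),z)
print("flange",f(304,278,.059).round(4),"head",f(305,321,.082).round(4))
P=np.array([f(u,v,.048)for u,v in((188,180),(385,157),(409,345),(215,372))]);C=P.mean(0);print("pins",C.round(4),[np.degrees(np.arctan2(*(p-C)[1::-1])).round(1)%90 for p in P])
t=cam("top")
print("can",ray(t,(77,215),.15).round(3),"d3",ray(t,(108,201),.07).round(3),"d2",ray(t,(161,171),.07).round(3))
E
```

```text
flange [ 0.5844 -0.0014  0.059 ] head [ 0.5846 -0.0013  0.082 ]
pins [ 0.5851 -0.0021  0.048 ] [np.float64(54.400000000000006), np.float64(54.80000000000001), np.float64(55.6), np.float64(55.1)]
can [0.507 0.435 0.15 ] d3 [0.557 0.401 0.07 ] d2 [0.634 0.279 0.07 ]
```

>>> move_arm:
  increments:
    - [-31,302,-13,-17,0,0]
    - [-31,302,-13,-17,0,0]
    - [-31,302,-13,-17,0,0]
    - [-31,302,-13,-17,0,0]
    - [-31,302,-13,-17,0,0]
    - [-31,302,-13,-17,0,0]
    - [-31,302,-13,-17,0,0]
    - [-31,302,-13,-17,0,0]
    - [-31,302,-13,-17,0,0]
  fingers: 1

```text
clock: 9.65
tool_pos: [0.5581, 0.2986, 0.2085]
tcp_rot: [-0.268, 1.559, 0.269]
contact_force: [0.1, 0.6, -0.0]
opening: 0.996
```

```bash
python3 - <<'E'
from h import *
st();c=cam("wrist");im=r.capture("wrist");cv2.imwrite("pics/w_coll.png",im)
print(proj(c,np.array([.558,.3,.03])))
E
```

```text
t 9.65 p [0.5581 0.2986 0.2085] yaw 109.58 x [-0.005  0.    -1.   ] F [ 0.1  0.6 -0. ] M [ 0.05  0.05 -0.07] op 0.996 q [0.37 0.51 0.13 1.19 0.   0.03]
[287.12051843 185.63447994]
```

View pics/w_coll.png

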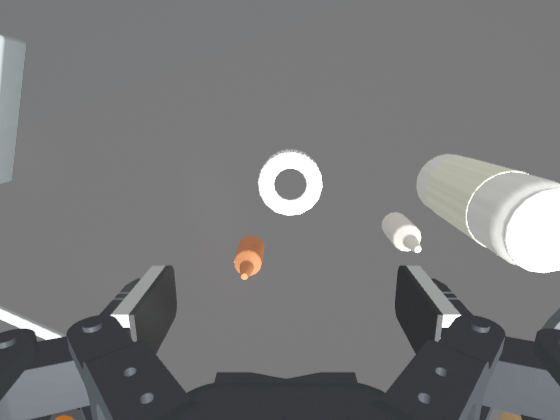

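The collar's ring is at (290,184), with the terracotta bottle at (250,256), the white bottle at (401,232) and the can from (450,190) to (545,225). Fitting the ring.

```bash
python3 - <<'E'
from h import *
st();c=cam("wrist");im=cv2.imread("pics/w_coll.png");g=im.min(axis=2)
m=((g>200)*255).astype(np.uint8);m[:, :240]=0;m[:,340:]=0;m[:140]=0;m[225:]=0
k,h=cv2.findContours(m,cv2.RETR_CCOMP,cv2.CHAIN_APPROX_NONE)
for q in sorted(k,key=cv2.contourArea)[-3:]:
    if len(q)<20: continue
    W=np.array([ray(c,p[0].astype(float),.03)[:2] for p in q]);
    A=np.c_[2*W,np.ones(len(W))];s=np.linalg.lstsq(A,(W**2).sum(1),rcond=None)[0];print("c",s[:2].round(4),"r",np.sqrt(s[2]+s[0]**2+s[1]**2).round(4),cv2.fitEllipse(q))
p=s[:2]
E
```

```text
t 9.7 p [0.5584 0.2981 0.2088] yaw 109.53 x [-0.004  0.    -1.   ] F [-0.2  0.8 -0.1] M [-0.01  0.03  0.01] op 0.995 q [0.37 0.51 0.13 1.19 0.   0.03]
c [0.5562 0.3016] r 0.0145 ((290.0455627441406, 183.94784545898438), (32.03732681274414, 33.035369873046875), 88.97358703613281)
c [0.5561 0.3016] r 0.0282 ((290.0029602050781, 183.29151916503906), (63.060028076171875, 63.283721923828125), 78.45376586914062)
```

```bash
python3 - <<'E'
from h import *
go((.5562,.3016,.005),np.radians(109.5))
E
```

```text
row [203.8, 3.7, -0.1, 0.03, -0.22, -0.1] clock 9.7
```

>>> move_arm:
  increments:
    - [40,3.7,-0.1,0,-0.2,-0.1]
    - [80,3.7,-0.1,0,-0.2,-0.1]
    - [120,3.7,-0.1,0,-0.2,-0.1]
    - [155,3.7,-0.1,0,-0.2,-0.1]
    - [180,3.7,-0.1,0,-0.2,-0.1]
    - [195,3.7,-0.1,0,-0.2,-0.1]
    - [204,3.7,-0.1,0,-0.2,-0.1]
    - [204,3.7,-0.1,0,-0.2,-0.1]
    - [204,3.7,-0.1,0,-0.2,-0.1]

```text
clock: 10.6
tool_pos: [0.5569, 0.3012, 0.0055]
tcp_rot: [-0.267, 1.554, 0.267]
contact_force: [0.5, 0.0, -0.5]
opening: 1.002
```

```bash
python3 - <<'E'
from h import *
st();go((.5562,.3016,.005),np.radians(109.5))
E
```

```text
t 10.6 p [0.5569 0.3012 0.0055] yaw 109.48 x [ 0.  0. -1.] F [ 0.5  0.  -0.5] M [ 0.03 -0.03  0.02] op 1.002 q [ 0.38  0.69 -0.14  0.74 -0.    0.04]
row [0.5, 0.6, -0.5, -0.02, 0.03, 0.0] clock 10.6
```

>>> move_arm:
  increments:
    - [0.5,0.6,-0.6,0,0,0]
    - [0.5,0.6,-0.6,0,0,0]
    - [0.5,0.6,-0.6,0,0,0]
    - [0.5,0.6,-0.6,0,0,0]
    - [0.5,0.6,-0.6,0,0,0]
    - [0.5,0.6,-0.6,0,0,0]
    - [0.5,0.6,-0.6,0,0,0]
  fingers: -1

```text
clock: 11.3
tool_pos: [0.5568, 0.3018, 0.0064]
tcp_rot: [-0.267, 1.552, 0.267]
contact_force: [-1.2, -1.5, 7.8]
opening: 0.643
```

```bash
python3 - <<'E'
from h import *
st();go((.5562,.3016,.15),np.radians(109.5))
E
```

```text
t 11.3 p [0.5568 0.3018 0.0064] yaw 109.49 x [ 0.002  0.001 -1.   ] F [-1.2 -1.5  7.8] M [-0.3   0.25 -0.01] op 0.643 q [ 0.38  0.69 -0.14  0.74 -0.    0.04]
row [-143.6, -0.1, -0.3, -0.01, 0.13, 0.02] clock 11.3
```

>>> move_arm:
  increments:
    - [-40,0,-0.3,0,0.1,0]
    - [-80,0,-0.3,0,0.1,0]
    - [-120,0,-0.3,0,0.1,0]
    - [-120,0,-0.3,0,0.1,0]

```text
clock: 11.7
tool_pos: [0.5596, 0.3032, 0.1328]
tcp_rot: [-0.265, 1.544, 0.268]
contact_force: [0.6, 0.3, 0.3]
opening: 0.639
```

```bash
python3 - <<'E'
from h import *
st();go((.5857,-.0013,.115),np.radians(109.5))
E
```

```text
t 11.7 p [0.5596 0.3032 0.1328] yaw 109.5 x [ 0.01   0.004 -1.   ] F [0.6 0.3 0.3] M [-0.03 -0.04  0.03] op 0.639 q [ 0.38  0.56 -0.    1.   -0.    0.04]
row [16.9, -295.7, -77.2, 0.0, 0.6, -0.01] clock 11.7
```

>>> move_arm:
  increments:
    - [3,-296,-77,0,0.6,0]
    - [3,-296,-77,0,0.6,0]
    - [3,-296,-77,0,0.6,0]
    - [3,-296,-77,0,0.6,0]
    - [3,-296,-77,0,0.6,0]
    - [3,-296,-77,0,0.6,0]
    - [3,-296,-77,0,0.6,0]
    - [3,-296,-77,0,0.6,0]
    - [10,-296,-77,0,0.6,0]
    - [17,-296,-77,0,0.6,0]
    - [17,-296,-77,0,0.6,0]
    - [17,-296,-77,0,0.6,0]

```text
clock: 12.9
tool_pos: [0.5856, -0.0004, 0.1145]
tcp_rot: [-0.268, 1.555, 0.269]
contact_force: [0.6, 0.3, -2.0]
opening: 0.634
```

```bash
python3 - <<'E'
from h import *
st();go((.5857,-.0013,.075),np.radians(109.5))
E
```

```text
t 12.9 p [ 5.856e-01 -4.000e-04  1.145e-01] yaw 109.59 x [-0.001  0.    -1.   ] F [ 0.6  0.3 -2. ] M [-0.01 -0.04 -0.01] op 0.634 q [-0.13  0.49 -0.17  0.91  0.   -0.47]
row [39.5, -0.9, -0.1, 0.09, -0.06, -0.03] clock 12.9
```

>>> move_arm:
  increments:
    - [10,-0.9,0,0,0,0]
    - [25,-0.9,0,0,0,0]
    - [36,-0.9,0,0,0,0]
    - [41,-0.9,0,0,0,0]
    - [45,-0.9,0,0,0,0]
    - [49,-0.9,0,0,0,0]
    - [53,-0.9,0,0,0,0]
    - [56,-0.9,0,0,0,0]
    - [56,-0.9,0,0,0,0]

```text
clock: 13.8
tool_pos: [0.5856, -0.0012, 0.0582]
tcp_rot: [-0.268, 1.556, 0.269]
contact_force: [-0.1, 0.6, -0.9]
opening: 0.636
```

```bash
python3 - <<'E'
from h import *
st();go((.5857,-.0013,.053),np.radians(109.5))
E
```

```text
t 13.8 p [ 0.5856 -0.0012  0.0582] yaw 109.59 x [-0.001  0.    -1.   ] F [-0.1  0.6 -0.9] M [-0.02 -0.03  0.03] op 0.636 q [-0.13  0.55 -0.24  0.79  0.   -0.47]
row [5.2, -0.1, 0.1, 0.09, -0.07, -0.04] clock 13.8
```

Collar is round the boss with no side force. Lower it gently onto the pins.

>>> move_arm:
  increments:
    - [2,0,0,0,-0.1,0]
    - [3,0,0,0,-0.1,0]
    - [4,0,0,0,-0.1,0]
    - [4.7,0,0,0,-0.1,0]
    - [4.7,0,0,0,-0.1,0]

```text
clock: 14.3
tool_pos: [0.5857, -0.0013, 0.0543]
tcp_rot: [-0.268, 1.553, 0.269]
contact_force: [-2.9, 0.3, 8.1]
opening: 0.639
```

```bash
python3 - <<'E'
from h import *
st()
E
```

```text
t 14.3 p [ 0.5857 -0.0013  0.0543] yaw 109.59 x [ 0.001  0.001 -1.   ] F [-2.9  0.3  8.1] M [0.03 0.66 0.02] op 0.639 q [-0.13  0.55 -0.24  0.77  0.   -0.47]
```

>>> move_arm:
  increments:
    - [1.3,0,0,2.5,0,0]
    - [1.3,0,0,5,0,0]
    - [1.3,0,0,7.5,0,0]
    - [1.3,0,0,10,0,0]
    - [1.3,0,0,12.5,0,0]
    - [1.3,0,0,15,0,0]
    - [1.3,0,0,17.5,0,0]
    - [1.3,0,0,20,0,0]

```text
clock: 15.1
tool_pos: [0.5862, -0.0016, 0.0532]
tcp_rot: [0.007, 1.569, -0.007]
contact_force: [1.2, -1.8, -1.9]
opening: 0.639
```

```bash
python3 - <<'E'
from h import *
st()
E
```

```text
t 15.1 p [ 0.5862 -0.0016  0.0532] yaw 89.48 x [ 0.002  0.    -1.   ] F [ 1.2 -1.8 -1.9] M [-0.57 -0.28  0.15] op 0.639 q [-0.13  0.56 -0.24  0.77  0.   -0.12]
```

Vertical force has vanished and it is 1 mm lower, so it is likely keyed at about yaw 90. Lowering further.

>>> move_arm:
  increments:
    - [2,0,0,0,0,0]
    - [3.5,0,0,0,0,0]
    - [5,0,0,0,0,0]
    - [5,0,0,0,0,0]

```text
clock: 15.5
tool_pos: [0.5865, -0.002, 0.0482]
tcp_rot: [0.006, 1.569, -0.007]
contact_force: [1.7, -4.4, 0.4]
opening: 0.638
```

```bash
python3 - <<'E'
from h import *
st()
E
```

```text
t 15.5 p [ 0.5865 -0.002   0.0482] yaw 89.51 x [ 0.002 -0.001 -1.   ] F [ 1.7 -4.4  0.4] M [-0.93 -0.2   0.24] op 0.638 q [-0.13  0.56 -0.25  0.76 -0.   -0.12]
```

>>> move_arm:
  increments:
    - [2,0,-0.3,0,0,0]
    - [4,0,-0.3,0,0,0]
    - [6,0,-0.3,0,0,0]
    - [7,0,-0.3,0,0,0]
    - [8,0,-0.3,0,0,0]
    - [8,0,-0.3,0,0,0]

```text
clock: 16.1
tool_pos: [0.5865, -0.002, 0.0407]
tcp_rot: [0.006, 1.568, -0.007]
contact_force: [-1.6, -2.9, 7.8]
opening: 0.637
```

```bash
python3 - <<'E'
from h import *
st()
E
```

```text
t 16.1 p [ 0.5865 -0.002   0.0407] yaw 89.53 x [ 0.003 -0.001 -1.   ] F [-1.6 -2.9  7.8] M [-0.61  0.2   0.24] op 0.637 q [-0.13  0.57 -0.26  0.74 -0.   -0.12]
```

>>> move_arm:
  increments:
    - [1,0,0,0,0,0]
    - [1.6,0,0,0,0,0]
    - [2,0,0,0,0,0]
    - [2,0,0,0,0,0]
    - [2,0,0,0,0,0]

```text
clock: 16.6
tool_pos: [0.5866, -0.0021, 0.0403]
tcp_rot: [0.005, 1.567, -0.007]
contact_force: [-7.3, -2.7, 23.0]
opening: 0.635
```

```bash
python3 - <<'E'
from h import *
st();c=cam("wrist")
w=r.capture("wrist");s=r.capture("scene");x,y=proj(c,np.array([.5855,-.0017,.064])).astype(int);print(x,y)
f=lambda i,x,y,h:cv2.resize(i[max(0,y-h):y+h,x-h:x+h],(400,400),interpolation=cv2.INTER_CUBIC)
cv2.imwrite("pics/fin.png",np.hstack([f(w,x,y,100),f(s,277,238,60)]))
E
```

```text
t 16.6 p [ 0.5866 -0.0021  0.0403] yaw 89.54 x [ 0.004 -0.001 -1.   ] F [-7.3 -2.7 23. ] M [-0.49  1.5   0.17] op 0.635 q [-0.13  0.57 -0.26  0.74 -0.   -0.12]
286 297
```

View pics/fin.png

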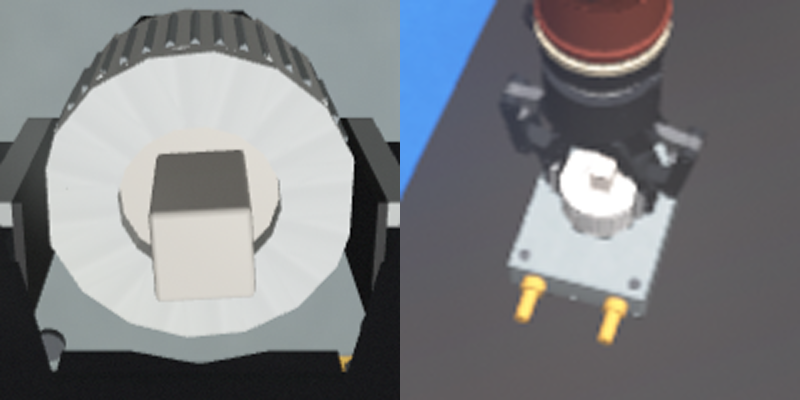

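The collar sits level and concentric, the head (200,225) stands through the lip hole, and the pads grip both sides. Force rose to 23 N within 0.4 mm, so the lip is on the flange. Handing in.

```bash
python3 - <<'E'
from h import *
st();r.job_done();st()
E
```

```text
t 16.7 p [ 0.5866 -0.002   0.0403] yaw 89.54 x [ 0.004 -0.001 -1.   ] F [-6.7 -2.1 22.9] M [-0.48  1.47  0.24] op 0.638 q [-0.13  0.57 -0.26  0.74 -0.   -0.12]
the job is handed in; nothing more can be done
the job is handed in; nothing more can be done
```

I plugged the cartridge into the boss, fitted the collar over it, and turned it about 20° under a light push until it keyed. I then pushed it home and handed in at 16.7 s, still gripping and pushing.

- **Cartridge:** it seated against a firm stop at the expected height (TCP 64.9 mm, expected 65 mm).
- **Collar height:** it dropped over the pins, then rose from 8 N to 23 N within the last 0.4 mm. The TCP was at 40.3 mm, against 40.4 mm expected for fully home. I did not measure the spring's travel directly.
- **Last picture:** it showed the collar level and concentric, with the cartridge head through the lip and the pads on both sides.
- **Side force:** about 7 N remained at the end. The tool read up to about 1.5 mm off the boss centre I measured; part of that is the collar sitting about 0.6 mm off-centre in the grip.
- **Bystanders:** I did not measure them again. No contact force showed up while moving near them.

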